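# Crack a walnut and lay it on the balance for the food-energy practical

## Task

Get the walnut ready for weighing in the food-energy practical. Stand it between the jaws of the nutcracker with a round cheek towards each jaw and let go of it, squeeze the two handles together until you feel the shell give and stop at once, so that the kernel inside is not crushed; then let the handles spring open, take the nut out and set it down, without dropping it, in the glass dish on the balance. Leave the dish on the balance and the bottles and the beaker where they are.

Things in the scene. Friction and masses are not known exactly. Their poses are not given: they have to be found in the camera images.
- nut_centre (a point): Middle of the walnut, half-way up. It stands on its blunt end, 37 mm tall, 22 g, z up. A dark ridge (the seam) runs over it in its x-z plane; a round cheek lies on either side along y. 28 mm wide along x (the seam); nuts differ: 31 to 37 mm along y, so the true middle along y is within 1.5 mm of this point. The shell cracks only when pressed cheek to cheek, at some 28 N on the cheeks.
- cheek (a point): Outermost point of the nut's +y cheek, half-way up, 17.0 mm from nut_centre along the nut's y while the shell is whole. Squeezed, the shell bears the first millimetre, then this cheek caves in by itself to about 14.5 mm from nut_centre and stays there (cracked); squeezed below 14.2 mm (some 23 N on the cheeks) the kernel is crushed. So small a give is better felt in the handles than seen.
- pivot (a point): Pivot of the nutcracker, 10.5 mm above the table. The nutcracker is plain dark steel and lies loose and flat on the table, two arms joined at this pivot; x and y axes lie level, the jaws and handles extend from the pivot towards -x, 184 mm in all, symmetric about the x axis while open. Arm a (y negative) is rigid with this frame. The arms are moderately heavy (0.3 kg).
- jaw_a (a point): Middle of the toothed inner face of arm a's jaw, 65 mm from the pivot, 13 mm above the table. The jaw faces are 26 mm tall (standing on the table) and 43 mm long, from 43 to 87 mm from the pivot. Open, the faces are 44 mm apart here; nothing lies between them or for 30 mm to either side of the nut's place along the nutcracker.
- jaw_b (a point): The same on arm b (y positive).
- grip_a (a point): Middle of the outer face of arm a's handle, 150 mm from the pivot, 18.5 mm above the table. Handles are straight bars 9 mm thick, from 10 to 27 mm above the table, from 87 to 178 mm from the pivot, with a round foot at the end. Open, they measure 66 mm over the outer faces here, and jaw travel is 0.43 of the travel here.
- grip_b (a point): The same on arm b's handle. Squeezing the nut, the force on each handle here climbs over some 4 to 5 mm of closing (of the width over both) to a peak of about 17 N, and falls back to 4 to 7 N when the shell gives; closing by some 4 mm more meets the kernel and crushes it at about 15 N.
- handles (a joint): Angle by which the handles have been closed, rad: 0 open (66 mm over them at the grip points), 0.10 to 0.20 when the jaws meet a nut in mid-jaw, according to its size, 0.30 stop. A weak spring opens them. With drag on the table it takes 3 to 6 N on each handle to close them empty.
- pan (a point): Middle of the top of the balance's flat pan (142 by 150 mm), 55 mm above the table. The balance is white, 235 by 172 by 45 mm, fixed; its x axis points from its display to its pan.
- dish_floor (a point): Middle of the inner floor of the loose clear glass dish on the pan: 90 mm outside, 85 mm inside, wall 14 mm tall from the pan, floor 3 mm thick, 60 g.
- amber: Small amber glass bottle with a white cap, 44 mm wide, 85 mm tall, bystander; origin under its centre.
- reagent: White plastic bottle with a red cap, 76 mm wide, 170 mm tall, bystander; origin under its centre.
- beaker: Empty glass beaker, 50 mm wide, 60 mm tall, bystander; origin under its centre.

How it is judged:
On the way, in this order (a step that is already met when the one before it is completed fails the run):
1. the whole walnut stands upright between the jaws, cheeks to the jaws, let go (x of nut_centre in the frame of pivot between -0.083 and -0.047 m and y of nut_centre in the frame of pivot between -0.014 and 0.014 m and height (world z) of nut_centre below 0.026 m and angle between nut_centre's own z axis and vertical below 0.3 rad and angle between the y axis of nut_centre and the y axis of pivot, either way round below 0.4 rad and y of cheek in the frame of nut_centre above 0.016 m and contact force between the fingers and nut below 0.1 N), for 0.2 s.
2. the shell has given between the jaws, the fingers not on the nut (x of nut_centre in the frame of pivot between -0.083 and -0.047 m and y of nut_centre in the frame of pivot between -0.014 and 0.014 m and y of cheek in the frame of nut_centre between 0.0142 and 0.0151 m and contact force between the fingers and nut below 0.1 N), for 0.1 s.
At the end, for the whole second after the job is handed in: The nut is cracked (its shell given by 1.9 to 2.8 mm) and rests, released, on the floor of the dish, its middle within 32 mm of the dish's; the dish lies flat on the pan, within 45 mm of its middle; the nutcracker's handles are open (under 0.06 rad) (y of cheek in the frame of nut_centre between 0.0142 and 0.0151 m and horizontal distance between nut_centre and dish_floor below 0.032 m and z of nut_centre in the frame of dish_floor between 0.008 and 0.024 m and linear speed of nut below 0.02 m/s and horizontal distance between dish_floor and pan below 0.045 m and z of dish_floor in the frame of pan between 0 and 0.007 m and angle between dish_floor's own z axis and vertical below 0.1 rad and value of joint handles below 0.06 rad and contact force between the fingers and nut below 0.1 N); the robot touches nothing.
It fails at once if the kernel is crushed (the nut squeezed by over 2.8 mm) (y of cheek in the frame of nut_centre below 0.0142 m).
It fails at once if the nut is dropped or thrown (it moves freely at over 0.75 m/s) (linear speed of nut above 0.75 m/s and contact force between the fingers and nut below 0.1 N and contact force between nut and cracker below 0.1 N).
It fails at once if a bottle or the beaker is moved by over 30 mm or tipped (distance of any of amber, reagent, beaker from where it was at the start of the episode above 0.03 m or angle between any of amber, reagent, beaker's own z axis and vertical above 0.3 rad).
It also fails if it takes over 66 s, if anything falls off the work surface, if the arm or the gripper's body presses on something with over 40 N, if the wrist force passes 120 N, or if a joint passes its speed limit or range.

## Robot

A 6-joint arm with a two-finger parallel gripper is mounted at the origin on the work surface. World frame = base frame: x ahead of the robot, y to its left, z up, the work surface at z = 0. Lengths are in m, angles in rad, forces in N, time in s.
With the tool pointing down it reaches from about 0.2 to 0.875 m from the base axis. Payload 3.4 kg.
Tool frame: the origin (TCP) lies between the finger pads; the fingertips stand 25 mm ahead of it and the grasp point (between the pads) lies 6 mm ahead of it (r.nose_length is the z of the fingertips in the tool frame, in m); z points along the fingers, y is the line along which they close (so a half turn about z gives the same grasp; the last joint's range is limited). The gripper opens to 94 mm and grips with 3 to 60 N. Pads are 16 mm wide; open, the fingers measure 119 mm over their backs; the gripper's body (75 mm by 177 mm) begins 78 mm behind the grasp point.
Start: joints at [-1.408, 0.276, 1.505, -0, 1.361, -0.121], TCP at [0.161, -0.552, 0.205] pointing down, gripper open.
Joint ranges: [-2.89, 2.89], [-0.75, 2.08], [0.22, 2.7], [-1.18, 4.32], [0.11, 2.71], [-2.7, 2.7]. Speed limits (rad/s): [2.57, 2.57, 3.14, 3.14, 3.14, 3.14].

## Interface

Orientations are given as a unit quaternion [w, x, y, z].
In Python, from plant import r, gripper_to, inverse_kinematics, vision, models, telemetry gives the robot as it stands. Calls block until the motion is done:
- r.move_to(position, orientation): joint-space move of the TCP to a pose.
- r.move_l(position, rot=None, vel=0.15, guard=None): straight line of the TCP; rot=None keeps the orientation; vel is the mean speed in m/s. With guard (N) it stops when the force on the tool has changed by that much, and returns True; else False.
- r.movej(angles): joint-space move.
- gripper_to(opening, f_grip=None): finger opening in m; f_grip is the grip in N (None keeps the last); returns when the fingers have stopped.
- r.hold(seconds).
- inverse_kinematics(position, orientation): joint angles nearest the present ones, or None.
- vision.snapshot(name): name is "side" or "top" or "wrist"; returns the picture (400x640x3 uint8, red, green, blue); there is no depth.
- vision.get_calibration(name): a dict with "fx", "fy", "cx", "cy" (pixels), "D" ([k1, k2, p1, p2, k3] as OpenCV has them; the pictures are not rectified), "position" and "orientation" of the camera in the world. Camera axes: x right, y down, z forward; pixel columns grow to the right and rows downward; lengths in m; the calibration is good to about 2 mm. A picture is of the moment at which its call begins: read the wrist's pose just before it. get_calibration takes no time and is no camera call; for the wrist camera it gives the pose at the moment of the call.
A pose or a line that the arm cannot do raises r.PlanningError and nothing moves.
- r.sign_off(): hands the job in; it is judged then, once.
Trained networks look in the newest picture that a camera, given by its name, has taken for a name from the list of things; names that differ only in an ending like _2 or _b are one class to them, and where a whole thing is asked for, a point or a joint stands for the part that bears it (a point fixed in the world has none). Each returns a list of dicts, best first, with "score" (0 to 1); they miss things now and then, are a little off and sometimes report something else, mostly with a low value. They report only what shows in the picture. A call takes as long as a camera call.
- models.boxes_of(thing, camera): "at" ([x, y, z] in m, in world coordinates, good to about 4 mm: the middle of the surface that is visible of it).
- models.regions_of(thing, camera): "pixels" (400x640 bool, what is visible of it).
- models.mark_of(thing, camera): "at" ([x, y, z] in m, in world coordinates, good to about 4 mm: a listed point, or the origin of a listed thing).
Readings, each from a call of its own:
- telemetry.current_t(): time.
- telemetry.current_joints(): joint angles.
- telemetry.current_dq(): joint speeds.
- telemetry.current_joint_efforts(): joint torques, N m.
- telemetry.current_ee_pos(): TCP position.
- telemetry.current_tool_rot(): TCP orientation.
- telemetry.current_wrist_force(): force on the tool from outside, world axes, zero at the start.
- telemetry.current_torque(): the same for the moment, N m.
- telemetry.current_opening(): finger opening in m.
- telemetry.current_finger_force(): force on a finger pad.
Only numpy, scipy, OpenCV 4.12 (cv2) and the standard library are available. Lean on these libraries where they do the work, as an engineer would, in place of code of your own. Each camera call takes 0.05 s, during which the arm holds its last target. There are 200 camera calls.

## Working session

There is one attempt and no reset: what is moved stays moved. The work goes in short steps, each a Python script; the robot and the scene stay as the last script left them, time stands still between calls to the robot, and variables do not carry over. Pictures are saved under pics/ and viewed, at most 10 in all, crops included, and the job is handed in when it is done.

```bash
ls; mkdir -p pics; python3 - <<'E'
from plant import r, gripper_to, inverse_kinematics, vision, models, telemetry
import cv2, numpy as np
for c in ["top","side"]:
    im=vision.snapshot(c); cv2.imwrite(f"pics/{c}0.png",im[:,:,::-1])
    for t in ["nut_centre","cheek","pivot","jaw_a","jaw_b","grip_a","grip_b","pan","dish_floor","amber","reagent","beaker"]:
        print(c,t,[(np.round(d["at"],4).tolist(),round(d["score"],2)) for d in models.mark_of(t,c)[:3]])
    k=vision.get_calibration(c); print({a:np.round(b,3).tolist() for a,b in k.items()})
print(telemetry.current_t(), telemetry.current_tool_rot())
E
```

```text
pics
top nut_centre [([0.4979, -0.3227, 0.0204], 0.46)]
top cheek [([0.4964, -0.3053, 0.0206], 0.51)]
top pivot [([0.6452, -0.0118, 0.0108], 0.58)]
top jaw_a [([0.5767, 0.0037, 0.0098], 0.83), ([0.5762, -0.0406, 0.0136], 0.64)]
top jaw_b [([0.5767, 0.0037, 0.0098], 0.83), ([0.5762, -0.0406, 0.0136], 0.64)]
top grip_a [([0.501, -0.059, 0.018], 0.97), ([0.4898, 0.0095, 0.0164], 0.83)]
top grip_b [([0.501, -0.059, 0.018], 0.97), ([0.4898, 0.0095, 0.0164], 0.83)]
top pan [([0.4906, 0.3179, 0.0554], 0.96)]
top dish_floor [([0.5009, 0.3211, 0.06], 0.89)]
top amber [([0.7445, 0.1609, -0.0005], 0.7)]
top reagent [([0.7816, -0.165, -0.0007], 0.7)]
top beaker [([0.7928, 0.0138, -0.0015], 0.75), ([0.4951, -0.3101, 0.0178], 0.15)]
{'fx': 410.912, 'fy': 410.912, 'cx': 323.317, 'cy': 199.708, 'D': [-0.104, 0.0, 0.0, 0.0, 0.0], 'position': [0.564, 0.009, 1.063], 'orientation': [-0.007, 0.711, -0.703, 0.017]}
side nut_centre [([0.4934, -0.322, 0.0184], 0.58)]
side cheek [([0.4955, -0.3078, 0.0143], 0.53)]
side pivot [([0.6438, -0.013, 0.0175], 0.92)]
side jaw_a [([0.5759, 0.0056, 0.0128], 0.94), ([0
[... 161 characters left out ...]
0169, 0.0124], 0.58)]
side grip_a [([0.4921, 0.0091, 0.0143], 0.9), ([0.497, -0.0607, 0.0201], 0.84)]
side grip_b [([0.4921, 0.0091, 0.0143], 0.9), ([0.497, -0.0607, 0.0201], 0.84)]
side pan [([0.4867, 0.3196, 0.0548], 0.64)]
side dish_floor [([0.4961, 0.3259, 0.0565], 0.96)]
side amber [([0.7436, 0.1663, -0.0019], 0.56)]
side reagent [([0.7866, -0.1688, -0.0048], 0.77), ([0.4961, -0.063, 0.0179], 0.47)]
side beaker [([0.788, 0.0135, 0.0014], 0.63)]
{'fx': 488.672, 'fy': 488.672, 'cx': 314.953, 'cy': 209.666, 'D': [0.025, 0.0, 0.0, 0.0, 0.0], 'position': [0.296, -0.909, 0.685], 'orientation': [-0.464, 0.869, -0.15, 0.082]}
1.3 [ 2.43742113e-05  9.89947975e-01  1.41431985e-01 -2.45812555e-05]
```

View pics/top0.png

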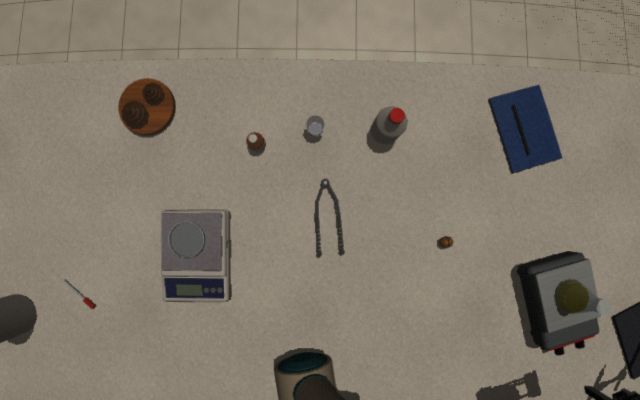

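```bash
cat > h.py <<'E'
from plant import r, gripper_to, inverse_kinematics, vision, models, telemetry
import cv2, numpy as np
from scipy.spatial.transform import Rotation as R
T=telemetry
def down(yaw):
    """tool pointing down, tool y (closing line) along world direction yaw; picks half turn nearest last joint's mid"""
    out=[]
    for k in (0,np.pi):
        a=yaw+k; y=np.array([np.cos(a),np.sin(a),0]); z=np.array([0,0,-1.]); x=np.cross(y,z)
        q=R.from_matrix(np.c_[x,y,z]).as_quat(); out.append(q[[3,0,1,2]])
    return out
def quat(p,yaw):
    c=[(q,inverse_kinematics(p,q)) for q in down(yaw)]
    c=[(abs(j[5]),i,q) for i,(q,j) in enumerate(c) if j is not None]
    return min(c)[2]
def look(name,save=None):
    k=vision.get_calibration(name); im=vision.snapshot(name)
    if save: cv2.imwrite(f"pics/{save}.png",im[:,:,::-1])
    return k,im
def plane(k,uv,z):
    """pixels -> world points at height z"""
    K=np.array([[k["fx"],0,k["cx"]],[0,k["fy"],k["cy"]],[0,0,1]])
    n=cv2.undistortPoints(np.float64(uv).reshape(-1,1,2),K,np.array(k["D"],float)).reshape(-1,2)
    o=np.array(k["orientation"]); d=R.from_quat(o[[1,2,3,0]]).apply(np.c_[n,np.ones(len(n))])
    p=np.array(k["position"]); return p+d*((z-p[2])/d[:,2:])
E
python3 - <<'E'
from h import *
p=[0.496,-0.322,0.20]
r.move_to(p,quat(p,0.0))
print(T.current_t(),T.current_joints())
k,im=look("wrist","wn1")
print({a:np.round(b,3).tolist() for a,b in k.items()})
for t in ["nut_centre","cheek"]: print(t,[(np.round(d["at"],4).tolist(),round(d["score"],2)) for d in models.mark_of(t,"wrist")[:3]])
for d in models.regions_of("nut_centre","wrist")[:2]:
    m=d["pixels"]; v,u=np.nonzero(m); print(d["score"],m.sum(),u.min(),u.max(),v.min(),v.max(),plane(k,[[u.mean(),v.mean()]],0.0185))
E
```

```text
2.8083 [-6.94845422e-01  3.03289796e-01  1.47789391e+00 -7.06208844e-04
  1.36031884e+00 -6.93227821e-01]
{'fx': 277.676, 'fy': 277.676, 'cx': 317.393, 'cy': 197.291, 'D': [-0.048, 0.0, 0.0, 0.0, 0.0], 'position': [0.495, -0.25, 0.379], 'orientation': [0.127, 0.992, -0.001, -0.0]}
nut_centre [([0.4987, -0.3261, 0.021], 0.52)]
cheek [([0.4935, -0.304, 0.0203], 0.5)]
0.82 289 307 327 169 186 [[ 0.49402211 -0.31788518  0.0185    ]]
```

```bash
python3 -c "
import cv2
im=cv2.imread('pics/wn1.png')[147:207,277:357]
cv2.imwrite('pics/wn1c.png',cv2.resize(im,None,fx=8,fy=8,interpolation=cv2.INTER_CUBIC))"
```

```text
(no output)
```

View pics/wn1c.png

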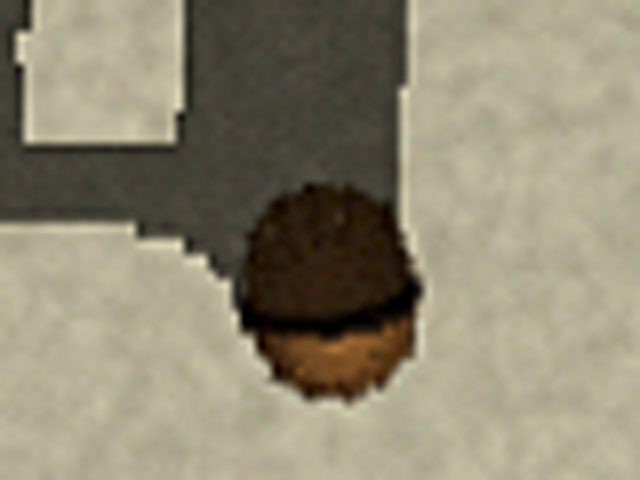

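```bash
python3 - <<'E'
from h import *
o=vision.get_calibration("wrist")
e=plane(o,[[307.25,186.9],[328.9,183.3]],0.0185)
c=e.mean(0); yaw=np.arctan2(*(e[1]-e[0])[[1,0]]); print(e,c,yaw,np.linalg.norm(e[1]-e[0]))
p=np.array([c[0],c[1],0.09]); q=quat(p,yaw)
gripper_to(0.06)
r.move_to(p,q)
k,im=look("wrist","wn2")
r.move_l([c[0],c[1],0.030],vel=0.08)
gripper_to(0.0,f_grip=8)
print("open",T.current_opening(),T.current_finger_force())
r.move_l([c[0],c[1],0.20],vel=0.15)
print("open",T.current_opening(),T.current_finger_force())
p=np.array([0.580,-0.0185,0.20]); q=quat(p,0.083); r.move_to(p,q)
print(T.current_t(),T.current_joints(),T.current_ee_pos())
k,im=look("wrist","wc1"); print({a:np.round(b,4).tolist() for a,b in k.items()})
for t in ["pivot","jaw_a","grip_a"]: print(t,[(np.round(d["at"],4).tolist(),round(d["score"],2)) for d in models.mark_of(t,"wrist")[:3]])
E
```

```text
[[ 0.48107663 -0.32948789  0.0185    ]
 [ 0.50981446 -0.32465239  0.0185    ]] [ 0.49544554 -0.32707014  0.0185    ] 0.16670091411472424 0.029141799741409007
open 0.019661834683132175 6.587488621953526
open 0.018156976844497956 6.380080243725388
8.3917 [-1.52919846e-01  2.86978916e-01  1.50217655e+00 -8.53652714e-04
  1.35259623e+00 -2.35121430e-01] [ 0.5799924  -0.01950028  0.19982473]
{'fx': 277.6762, 'fy': 277.6762, 'cx': 317.3932, 'cy': 197.2907, 'D': [-0.0481, 0.0, 0.0, 0.0, 0.0], 'position': [0.5734, 0.0536, 0.3789], 'orientation': [0.1274, 0.991, 0.0409, 0.0049]}
pivot [([0.5808, -0.0192, 0.1875], 0.69), ([0.6431, -0.0091, 0.0087], 0.68)]
jaw_a [([0.5807, -0.045, 0.012], 0.94)]
grip_a [([0.4887, 0.0078, 0.019], 0.95), ([0.4997, -0.0579, 0.0205], 0.59)]
```

View pics/wc1.png

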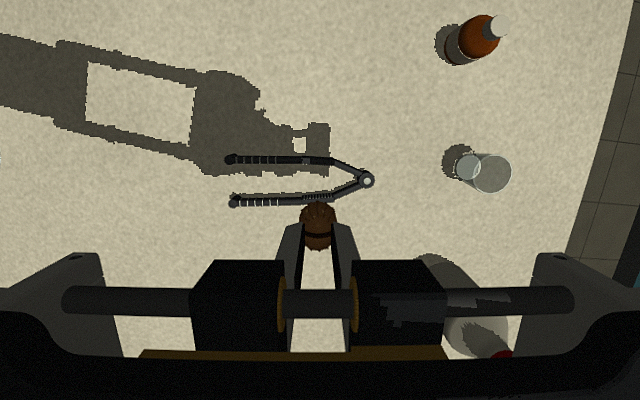

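```bash
python3 -c "
import cv2,numpy as np
a=cv2.imread('pics/wc1.png')[190:260,270:370]; b=cv2.imread('pics/wn2.png')[190:290,270:370]
f=lambda x:cv2.resize(x,None,fx=4,fy=4,interpolation=cv2.INTER_CUBIC)
c=np.zeros((400,800,3),'uint8'); A=f(a);B=f(b); c[:A.shape[0],:400]=A; c[:,400:]=B
cv2.imwrite('pics/z.png',c)"
```

```text
(no output)
```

View pics/z.png

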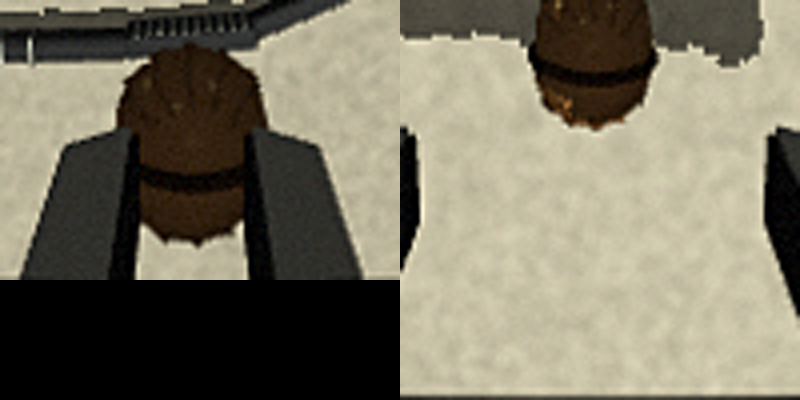

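```bash
python3 - <<'E'
from h import *
k=vision.get_calibration("wrist"); tp=T.current_ee_pos(); tq=np.array(T.current_tool_rot())
Rt=R.from_quat(tq[[1,2,3,0]]); o=np.array(k["orientation"]); Rc=R.from_quat(o[[1,2,3,0]])
print("cam in tool",Rt.inv().apply(np.array(k["position"])-tp),(Rt.inv()*Rc).as_matrix().round(3))
K=np.array([[k["fx"],0,k["cx"]],[0,k["fy"],k["cy"]],[0,0,1]])
Rel=Rt.inv()*Rc; t=Rt.inv().apply(np.array(k["position"])-tp)
def proj(pts):
    c=Rel.inv().apply(np.array(pts)-t); return cv2.projectPoints(c,np.zeros(3),np.zeros(3),K,np.array(k["D"]))[0].reshape(-1,2).round(1)
w=T.current_opening()/2; print("opening",w*2,T.current_finger_force())
print("tips",proj([[sx*.008,sy*w,.025] for sx in(1,-1) for sy in(1,-1)]))
for z in (0.0,.006,.0115,.02,.03): print(z,[ (x,proj([[x,0,z]]).tolist()) for x in (-.02,-.01,0,.01,.02)])
# wn2: pixel -> tool frame at nut mid height (TCP z .09)
def tool(uv,z):
    n=cv2.undistortPoints(np.float64(uv).reshape(-1,1,2),K,np.array(k["D"],float)).reshape(-1,2)
    d=Rel.apply(np.c_[n,np.ones(len(n))]); return t+d*((z-t[2])/d[:,2:])
print("wn2",tool([[302.5,203.75],[333.75,205]],.09-.0185).round(4))
E
```

```text
cam in tool [ 0.07320059 -0.00064578 -0.17911781] [[ 0.    -0.968 -0.252]
 [ 1.     0.    -0.   ]
 [ 0.    -0.252  0.968]]
opening 0.017909377663668544 6.378376448374183
tips [[329.9 212.4]
 [306.7 212.4]
 [329.7 231.8]
 [306.9 231.8]]
0.0 [(-0.02, [[318.4, 260.7]]), (-0.01, [[318.4, 247.7]]), (0, [[318.4, 234.4]]), (0.01, [[318.4, 220.8]]), (0.02, [[318.4, 206.7]])]
0.006 [(-0.02, [[318.4, 256.8]]), (-0.01, [[318.4, 244.2]]), (0, [[318.4, 231.2]]), (0.01, [[318.4, 217.9]]), (0.02, [[318.4, 204.2]])]
0.0115 [(-0.02, [[318.3, 253.4]]), (-0.01, [[318.3, 241.1]]), (0, [[318.4, 228.5]]), (0.01, [[318.4, 215.5]]), (0.02, [[318.4, 202.1]])]
0.02 [(-0.02, [[318.3, 248.6]]), (-0.01, [[318.3, 236.7]]), (0, [[318.3, 224.4]]), (0.01, [[318.3, 211.9]]), (0.02, [[318.3, 199.0]])]
0.03 [(-0.02, [[318.3, 243.3]]), (-0.01, [[318.3, 231.8]]), (0, [[318.3, 220.1]]), (0.01, [[318.3, 208.0]]), (0.02, [[318.3, 195.7]])]
wn2 [[ 0.0016 -0.0147  0.0715]
 [ 0.0004  0.0146  0.0715]]
```

```bash
python3 - <<'E'
from h import *
print("nose",r.nose_length)
p=T.current_ee_pos(); x,y=0.575,-0.13
r.move_l([x,y,p[2]],vel=0.15)
r.move_l([x,y,0.05],vel=0.15)
print(T.current_opening(),T.current_ee_pos())
g=r.move_l([x,y,0.028],vel=0.03,guard=2)
print(g,T.current_ee_pos(),T.current_opening(),T.current_wrist_force())
gripper_to(0.06); r.hold(0.2)
g=r.move_l([x,y,0.0265],vel=0.03,guard=3)
print(g,T.current_ee_pos(),T.current_wrist_force(),T.current_t())
look("wrist","wn3")
E
```

```text
nose 0.025
0.017888896164026835 [ 0.57580299 -0.13013308  0.05087663]
True [ 0.57499475 -0.13058663  0.03128186] 0.01795354374821954 [-0.64788461 -1.09498373  2.92505924]
False [ 0.57474436 -0.12992535  0.02611288] [-0.01793713  0.18026529  0.82830284] 12.5417
```

```bash
python3 -c "
import cv2
im=cv2.imread('pics/wn3.png')[150:270,250:390]
cv2.imwrite('pics/z3.png',cv2.resize(im,None,fx=5,fy=5,interpolation=cv2.INTER_CUBIC))"
```

```text
(no output)
```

View pics/z3.png

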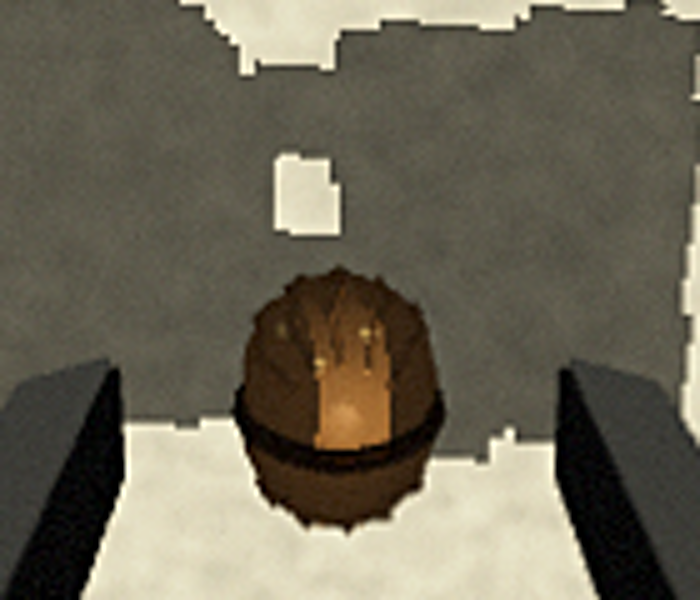

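```bash
python3 - <<'E'
from h import *
p=T.current_ee_pos(); 
g=r.move_l([0.5748,-0.13,0.004],vel=0.02,guard=3)
print(g,T.current_ee_pos(),T.current_wrist_force(),T.current_t())
E
```

```text
False [ 0.57492498 -0.13004303  0.00415168] [ 0.94366674 -0.44363174  0.32477631] 13.8667
```

```bash
python3 - <<'E'
from h import *
gripper_to(0.0,f_grip=10)
print(T.current_opening(),T.current_finger_force())
r.move_l([0.575,-0.13,0.09],vel=0.15)
print(T.current_opening(),T.current_finger_force())
p=[0.575,-0.1,0.09]; r.move_l(p,vel=0.15); r.hold(0.3)
k,im=look("wrist","wc2"); np.savez("wc2.npz",im=im,tp=T.current_ee_pos(),tq=T.current_tool_rot(),**k)
print(T.current_ee_pos(),k["position"],k["orientation"],T.current_t())
for t in ["pivot","jaw_a","grip_a"]: print(t,[(np.round(d["at"],4).tolist(),round(d["score"],2)) for d in models.mark_of(t,"wrist")[:3]])
cv2.imwrite("pics/wc2c.png",cv2.resize(im[40:240,180:440,::-1],None,fx=3,fy=3,interpolation=cv2.INTER_CUBIC))
E
```

```text
0.027652280592395412 10.00003275607014
0.027913142577943317 9.999993311357684
[ 0.57505612 -0.10052301  0.08998168] [ 0.56862016 -0.02768232  0.2690307 ] [0.12691432 0.99105223 0.04110344 0.00432973] 15.9
pivot [([0.6415, -0.0104, 0.0107], 0.74), ([0.7862, -0.1645, 0.0017], 0.5)]
jaw_a [([0.582, -0.0463, 0.0122], 0.77)]
grip_a [([0.4966, -0.061, 0.021], 0.95), ([0.491, 0.0086, 0.0206], 0.88)]
```

View pics/wc2c.png

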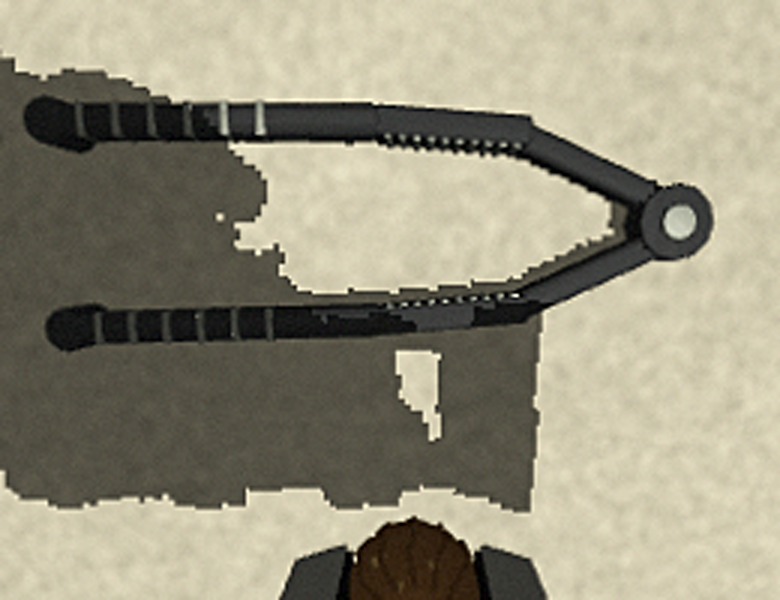

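```bash
python3 - <<'E'
from h import *
k=dict(np.load("wc2.npz"))
f=lambda pts,z: plane(k,np.array(pts)/3+[180,40],z)[:,:2].round(4)
print("jb",f([[378,138],[525,150]],.026),"ja",f([[388,303],[520,293]],.026))
print("piv",f([[680,222]],.015),f([[680,222]],.021),"feet",f([[48,122],[72,328]],.02))
# outer faces of handles at ~ grip
print("grip outer b,a",f([[190,102],[200,344]],.027))
jm=f([[378,138],[525,150],[388,303],[520,293]],.026)
m1=(jm[0]+jm[2])/2;m2=(jm[1]+jm[3])/2;print(m1,m2,jm[0]-jm[2],jm[1]-jm[3])
E
```

```text
jb [[0.5562 0.003 ]
 [0.5968 0.0033]] ja [[ 0.5623 -0.0414]
 [ 0.5998 -0.0355]]
piv [[ 0.646  -0.0112]] [[ 0.6442 -0.0116]] feet [[ 0.4622  0.0012]
 [ 0.4686 -0.0565]]
grip outer b,a [[ 0.5044  0.0083]
 [ 0.5089 -0.0574]]
[ 0.55925 -0.0192 ] [ 0.5983 -0.0161] [-0.0061  0.0444] [-0.003   0.0388]
```

```bash
python3 - <<'E'
from h import *
x,y=0.5798,-0.0175
p=[x,y,0.09]; q=quat(p,0.088)
r.move_l(p,rot=q,vel=0.12); r.hold(0.2); e=np.array(T.current_ee_pos()); print(e)
x,y=2*x-e[0],2*y-e[1]
r.move_l([x,y,0.04],vel=0.1)
g=r.move_l([x,y,0.005],vel=0.04,guard=4)
print(g,T.current_ee_pos(),T.current_wrist_force())
if not g:
    gripper_to(0.036); r.hold(0.3); print(T.current_opening(),T.current_finger_force(),T.current_wrist_force())
    r.move_l([x,y,0.09],vel=0.1)
    r.move_l([x,y-0.08,0.09],vel=0.15)
    k,im=look("wrist","wc3"); np.savez("wc3.npz",**k)
    cv2.imwrite("pics/wc3c.png",cv2.resize(im[40:240,180:440,::-1],None,fx=3,fy=3,interpolation=cv2.INTER_CUBIC))
print(T.current_t())
E
```

```text
[ 0.57982006 -0.01823652  0.08997993]
False [ 0.58003601 -0.01680989  0.00520192] [0.47750889 0.07780995 0.15077842]
0.03621118227733754 0.0 [0.85885682 0.36958269 0.41694892]
21.175
```

View pics/wc3c.png

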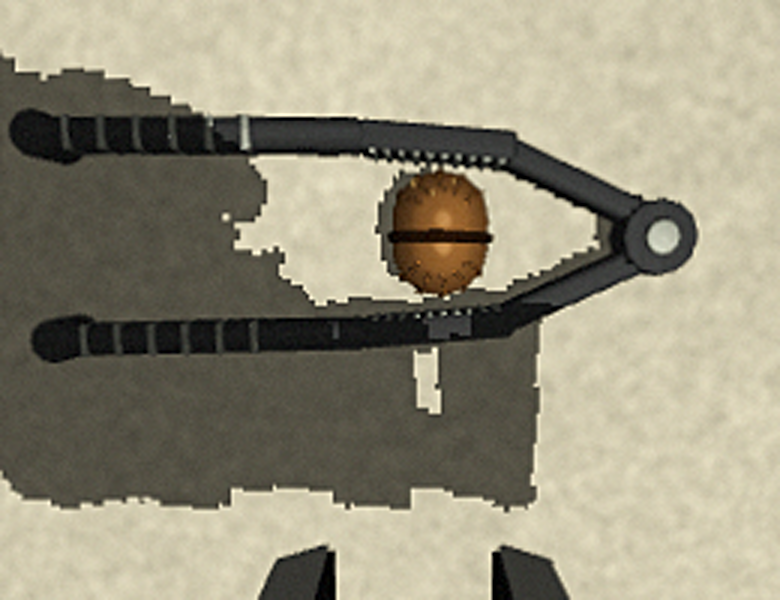

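```bash
python3 - <<'E'
from h import *
yaw=0.088; piv=np.array([0.6445,-0.0114]); g=piv-0.150*np.array([np.cos(yaw),np.sin(yaw)])
p=[g[0],g[1],0.10]; q=quat(p,yaw+np.pi/2)
gripper_to(0.094,f_grip=25)
r.move_to(p,q); r.hold(0.15); e=np.array(T.current_ee_pos()); print(e,T.current_t())
x,y=2*g[0]-e[0],2*g[1]-e[1]
print(r.move_l([x,y,0.006],vel=0.12,guard=6),T.current_ee_pos())
gripper_to(0.066); print(T.current_opening(),T.current_finger_force())
gripper_to(0.060); print(T.current_opening(),T.current_finger_force(),T.current_t())
gripper_to(0.056); print(T.current_opening(),T.current_finger_force(),T.current_t())
for w in (0.0555,0.055): gripper_to(w); print(T.current_opening(),T.current_finger_force(),T.current_t())
E
```

```text
[ 0.49529549 -0.02473165  0.09993996] 23.8
False [ 0.49546783 -0.02455233  0.0064363 ]
0.06603817561109927 2.9502740129828453
0.0598639914226817 3.9946990460157394 25.7
0.05608530564800919 4.122444726526737 26.0083
0.05542119184058028 4.160476438701153 26.225
0.055124298457066526 4.166439101099968 26.4417
```

```bash
python3 - <<'E'
from h import *
w=0.055; peak=0; w0=None; log=[]
while w>0.033:
    w-=0.0006 if peak<6.5 else 0.0003
    gripper_to(w); f=T.current_finger_force(); o=T.current_opening(); log.append((round(o*1e3,2),round(f,1)))
    peak=max(peak,f)
    if peak>8 and w0 is None: w0=w
    if peak>10 and f<peak-3.5: print("GIVE"); break
    if w0 and w0-w>0.007: print("too far"); break
print(log,T.current_t(),T.current_ee_pos())
E
```

```text
GIVE
[(54.46, 4.2), (53.99, 4.2), (52.91, 4.2), (53.04, 4.2), (51.88, 4.2), (51.2, 4.2), (50.75, 4.2), (50.36, 4.3), (49.56, 4.3), (49.67, 4.3), (48.65, 4.3), (48.18, 4.3), (47.39, 4.3), (46.44, 4.4), (45.78, 5.0), (45.41, 6.1), (45.2, 7.4), (44.74, 8.2), (44.49, 8.9), (44.02, 9.7), (43.48, 10.5), (43.56, 11.6), (43.52, 12.7), (43.12, 13.6), (42.6, 14.3), (42.03, 14.9), (42.42, 14.7), (41.63, 4.5)] 32.5167 [ 0.49503709 -0.02443016  0.00622334]
```

```bash
python3 - <<'E'
from h import *
r.hold(0.15); print(T.current_finger_force())
gripper_to(0.052); gripper_to(0.070); gripper_to(0.090); r.hold(0.1)
e=T.current_ee_pos(); r.move_l([e[0],e[1],0.10],vel=0.15)
p=[0.575,-0.1,0.09]; r.move_to(p,quat(p,0.088)); r.hold(0.2)
gripper_to(0.044)
k,im=look("wrist","wc4"); np.savez("wc4.npz",**k)
cv2.imwrite("pics/wc4c.png",cv2.resize(im[40:240,180:440,::-1],None,fx=3,fy=3,interpolation=cv2.INTER_CUBIC))
look("top")
for c in ("wrist","top"):
  print([(np.round(d["at"],4).tolist(),round(d["score"],2)) for d in models.mark_of("nut_centre",c)[:2]])
print([(np.round(d["at"],4).tolist(),round(d["score"],2)) for d in models.mark_of("dish_floor","top")[:2]])
print(T.current_t(),T.current_ee_pos())
E
```

```text
4.583797730811057
[([0.5816, -0.0168, 0.0197], 0.81), ([0.5818, -0.0463, 0.0146], 0.66)]
[([0.582, -0.0137, 0.0213], 0.61)]
[([0.4988, 0.3197, 0.0581], 0.65), ([0.6445, -0.0111, 0.0128], 0.65)]
37.7583 [ 0.57499526 -0.09999792  0.0899888 ]
```

View pics/wc4c.png

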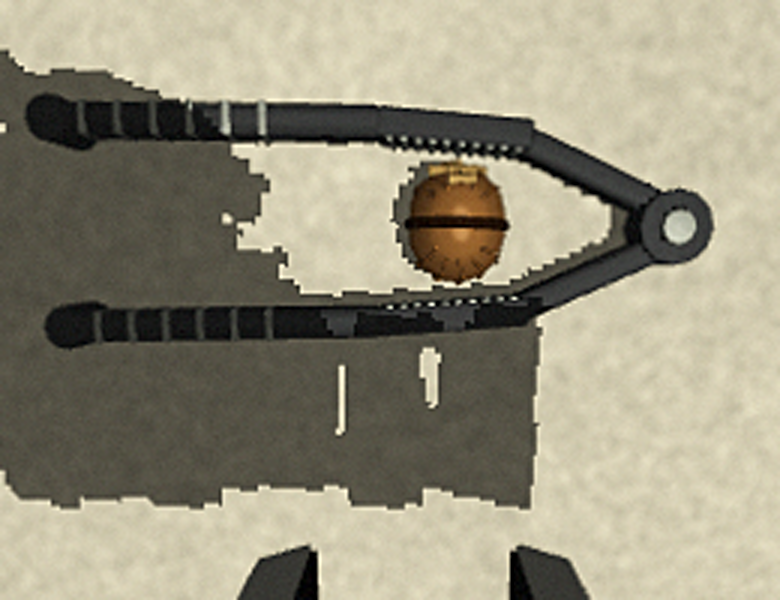

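```bash
python3 - <<'E'
from h import *
k=dict(np.load("wc4.npz"))
e=plane(k,np.array([[407,222],[508,225]])/3+[180,40],0.0185); c=e.mean(0); d=e[1]-e[0]; yaw=np.arctan2(d[1],d[0]); print(c,yaw,np.linalg.norm(d))
p=[c[0],c[1],0.09]; q=quat(p,yaw)
gripper_to(0.038,f_grip=10)
r.move_l(p,rot=q,vel=0.15); r.hold(0.15); t=np.array(T.current_ee_pos()); x,y=2*c[0]-t[0],2*c[1]-t[1]
g=r.move_l([x,y,0.008],vel=0.08,guard=5); print("guard",g,T.current_ee_pos())
if not g:
    gripper_to(0.0); print(T.current_opening(),T.current_finger_force())
    r.move_l([x,y,0.15],vel=0.12); print(T.current_opening(),T.current_finger_force())
    p=[0.4985,0.30,0.16]; r.move_to(p,quat(p,0.088+0.5)); r.hold(0.1)
    k,im=look("wrist","wd")
    print([(np.round(d["at"],4).tolist(),round(d["score"],2)) for d in models.mark_of("dish_floor","wrist")[:2]])
    print(T.current_opening(),T.current_joints())
print(T.current_t())
E
```

```text
[ 0.58011715 -0.01692979  0.0185    ] 0.06089960149774693 0.029289321506007212
guard False [ 0.58060973 -0.0160851   0.00853729]
0.027705819755059233 10.000117759918794
0.027522057542716374 9.999990658834577
[([0.5001, 0.3246, 0.0606], 0.96)]
0.027415261239764573 [ 4.20111454e-01  3.14220803e-01  1.56398162e+00 -2.70821587e-04
  1.26343640e+00 -1.65842049e-01]
43.2417
```

```bash
python3 - <<'E'
from h import *
x,y=0.499,0.322
r.move_l([x,y,0.12],vel=0.12)
r.move_l([x,y,0.078],vel=0.08)
g=r.move_l([x,y,0.0655],vel=0.03,guard=1.5); print(g,T.current_ee_pos(),T.current_wrist_force())
r.hold(0.2); gripper_to(0.040); r.hold(0.2); print(T.current_opening(),T.current_finger_force(),T.current_wrist_force())
e=T.current_ee_pos(); r.move_l([e[0],e[1],0.15],vel=0.08)
r.move_l([e[0],e[1]-0.10,0.2],vel=0.15); r.hold(0.3)
k,im=look("wrist","we"); cv2.imwrite("pics/wec.png",cv2.resize(im[60:260,180:440,::-1],None,fx=3,fy=3,interpolation=cv2.INTER_CUBIC))
print([(np.round(d["at"],4).tolist(),round(d["score"],2)) for t in ("nut_centre","dish_floor") for d in models.mark_of(t,"wrist")[:1]],T.current_t())
E
```

```text
True [0.49907702 0.32204101 0.06619896] [-0.21190872 -0.54309431  2.32305291]
0.04026841921712554 0.0 [-0.62621597  0.12595289  0.26818744]
[([0.4997, 0.3205, 0.0797], 0.63), ([0.4976, 0.3282, 0.0601], 0.55)] 48.2417
```

View pics/wec.png

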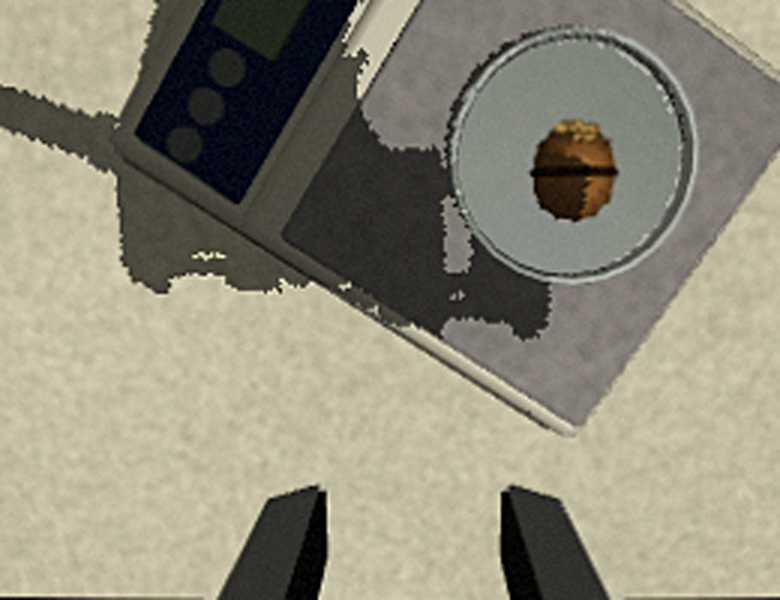

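The cracked nut stands in the middle of the dish at crop pixel (575,172), the dish is flat on the pan, and the fingers are clear.

```bash
python3 -c "
from plant import r
print(r.sign_off())"
```

```text
the job is handed in; nothing more can be done
None
```

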